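# Set the ultrasonic bath's programme and start it

## Robot

A 7-joint arm with a two-finger parallel gripper is mounted at the origin on the work surface. World frame = base frame: x ahead of the robot, y to its left, z up, the work surface at z = 0. Lengths are in m, angles in rad, forces in N, time in s.
With the tool pointing down it reaches from about 0.425 to 0.95 m from the base axis. Payload 4.7 kg.
Tool frame: the origin (TCP) lies at the very end of the fingers, on their centre line; the grasp point (between the pads) lies 19 mm behind it; z points along the fingers, y is the direction in which the jaws open and shut (so a half turn about z gives the same grasp; the last joint's range is limited). The gripper opens to 87 mm and grips with 3 to 60 N. Pads are 19 mm wide; open, the fingers measure 117 mm over their backs; the gripper's body (75 mm by 190 mm) begins 51 mm behind the grasp point.
Start: joints at [-1.139, 0.469, -0.049, 1.532, 0.024, 1.141, -0.082], TCP at [0.3, 0.605, 0.223] pointing down, gripper open.
Joint ranges: [-2.59, 2.59], [-0.33, 1.99], [-1.39, 1.29], [0.1, 2.45], [-1.04, 4.18], [0.21, 1.99], [-2.66, 2.66]. Speed limits (rad/s): [2.57, 2.57, 3.14, 3.14, 3.14, 3.14, 3.14].

## Interface

Orientations are given as a rotation vector (axis times angle).
In Python, from cell import r, optics gives the robot as it stands.
- The arm moves only by the shell command python3 -m creep 'ROWS' [OPENING] [FORCE]. ROWS is JSON, a list of rows, each an object of numbers: "dx", "dy", "dz": the shift along the world's x, y, z in m; "turn": the turn about the world's z in degrees. A call has 1 to 10 rows; each row shifts and turns the commanded pose from where the row before left it; what a row does not reach is not made up. A row lasts 1/8 s, in which the tool goes at most 62.5 mm and 10.7 degrees, less where a joint would pass 70% of its speed; a pose out of reach is approached as far as the arm can. A call is refused whole if a number of a shift passes 0.0625 or a number of a turn 10.7, either way. A call with a gripper value outside its range is refused whole. OPENING is the finger opening in m, from 0 to 0.087, set as the call begins (- or left out, the last holds). The fingers move at their own pace and stop on an object; FORCE is the grip in N (left out, the last holds). Time passes only in rows, so rows that do not move let the fingers close. It gives the time, the measured TCP pose, the force and the opening at its end, in the units of the state.
- r.state(): the state, without advancing time (a new reading comes with each control period).
- optics.get_image(name): name is "side" or "top" or "wrist"; returns the picture (400x640x3 uint8, red, green, blue); there is no depth.
- optics.calibration(name): a dict with "fx", "fy", "cx", "cy" (pixels), "rvec" (rotation vector, rad) and "tvec" (3), from world to camera coordinates, as OpenCV has them; the wrist camera has in their place "hand_eye" (4x4, takes a point from camera to tool coordinates, whose origin is the TCP and whose axes are the flange's). Camera axes: x right, y down, z forward; pixel columns grow to the right and rows downward; lengths in m; the calibration is good to about 2 mm. A picture is of the moment at which its call begins: read the wrist's pose just before it. calibration takes no time and is no camera call.
- r.close_job(): hands the job in, once; it reports no verdict.
The state is a dict: "clock": time; "joint_positions": joint angles; "qd": joint speeds; "tau": joint torques, N m; "tool_pos": TCP position; "tcp_rot": TCP orientation; "ft_force": force on the tool from outside, world axes, zero at the start; "ft_torque": the same for the moment, N m; "gripper_width": finger opening in m.
Only numpy, scipy, OpenCV 4.12 (cv2) and the standard library are available. Lean on these libraries where they do the work, as an engineer would, in place of code of your own. Each camera call takes 0.05 s, during which the arm holds its last target. There are 200 camera calls.

## Task

Start the instrument bath on programme five: pushing with a fingertip, and never gripping the knob, turn the pointer selector clockwise, click by click, to the fifth dot after the long off bar, and leave it resting in that click. Only then press the round start button all the way down with a fingertip and let it go. Leave the plain round thermostat knob and everything else on the counter as they are.

Things in the scene. Friction and masses are not known exactly. Their poses are not given: they have to be found in the camera images.
- bath: white ultrasonic bath, fixed, 280 mm (x) by 320 mm (y). Origin: centre of its underside, on the counter; x points from the front deck to the tank. Deck: x -140 to 0 mm, top at 80 mm; at x = -70 mm on it the start button (y = 0) and, at y = +95 and -95 mm, either way round, the selector and the thermostat. Tank: x 0 to 140 mm, steel lid at 106 mm, its bar handle up to 129 mm
- selector_base: fixed round aluminium plate under the selector knob, 104 mm across, 4 mm thick. Origin: centre of its underside, on the knob's vertical axis; axes parallel to the bath's. Black marks 43.5 mm from the axis, 36 degrees apart, clockwise from above: a long radial off bar (126 degrees anticlockwise from the plate's +x), then seven 7 mm dots, programmes one to seven
- selector (a joint): angle of the selector knob, rad: 0 pointing at the off bar, growing clockwise from above; dot n at 0.628 n (fifth: 3.142); stops just beyond 0 and 4.398. It starts at off, dot one or dot two. A spring detent at each mark holds against about 0.1 N m (3 to 5 N at the nose); once pushed a little past half-way between two marks the knob springs into the next click by itself
- selector_nose (a point): end of the knob's pointer, 36 mm from the axis, 25 mm above the plate's underside. The black knob: round skirt 52 mm across, top 12 mm above the plate's underside; across it an upright bar, top 38 mm above the plate's underside, 13 mm wide from 18 mm behind the axis to 18 mm before it, then 8 mm wide out to the nose; a white line marks the nose end
- start (a joint): travel of the start button, m: 0 up, 0.006 fully down; a spring returns it, about 5 N holds it fully down
- start_top (a point): centre of the top of the start button, a grey round cap 28 mm across in a steel collar 44 mm across; the cap stands 22 mm above the deck and the collar 12 mm; it is pressed straight down
- thermostat_base: fixed round aluminium plate of the thermostat, 104 mm across, like the selector's but with thin tick marks. Origin: centre of its underside. On it a plain round fluted black knob, 44 mm across (its skirt 52), top 30 mm above the plate's underside, without pointer: to be left alone
- thermostat_mark (a point): point on the rim of the top of the thermostat knob, 22 mm from its axis; it turns with the knob
- stamp: a black self-standing date stamp, 42 x 30 x 85 mm tall, standing on the counter in front of the bath; loose, to be left alone. Origin: centre of its underside
- bur_block: a small aluminium block, 45 x 30 x 18 mm, with burs standing in it, lying on the bath's steel lid; loose, to be left alone. Origin: centre of its underside
- beaker: a white cup, 66 mm across, 85 mm tall; loose, to be left alone. Origin: centre of its underside
- cleaner: a white capped bottle, 68 mm across, 170 mm tall; loose, to be left alone. Origin: centre of its underside
- tray: a shallow white tray, 150 x 220 x 22 mm; loose, to be left alone. Origin: centre of its underside
- jar: a clear jar with a steel cap, 60 mm across, 75 mm tall; loose, to be left alone. Origin: centre of its underside
- ink_pad: a flat ink-pad tin, 90 x 60 x 14 mm; loose, to be left alone. Origin: centre of its underside

How it is judged:
By the outcome, as a careful person would: the job done as asked, in the order asked, and still so for the second after the job is handed in, with the robot touching nothing.
It also fails if it takes over 64 s, if anything falls off the work surface, if the arm or the gripper's body presses on something with over 40 N, if the wrist force passes 120 N, or if a joint passes its speed limit or range.

## Working session

There is one attempt and no reset: what is moved stays moved. The work goes in short steps, Python scripts to look and compute and a shell command to move; the robot and the scene stay as the last step left them, time stands still between calls to the robot, and variables do not carry over. Pictures are saved under pics/ and viewed, about 8 in all and at most 12, crops included, and the job is handed in when it is done.

```bash
ls; mkdir -p pics
cat > h.py <<'E'
import numpy as np, cv2
from cell import r, optics
def cam(name, st=None):
    c=optics.calibration(name)
    K=np.array([[c['fx'],0,c['cx']],[0,c['fy'],c['cy']],[0,0,1]])
    if 'hand_eye' in c:
        st=st or r.state()
        T=np.eye(4);T[:3,:3]=cv2.Rodrigues(np.array(st['tcp_rot'],float))[0];T[:3,3]=st['tool_pos']
        M=np.linalg.inv(T@np.array(c['hand_eye']))
    else:
        M=np.eye(4);M[:3,:3]=cv2.Rodrigues(np.array(c['rvec'],float))[0];M[:3,3]=np.ravel(c['tvec'])
    return K,M
def ray(KM,u,v,z):
    K,M=KM;R=M[:3,:3];o=-R.T@M[:3,3];d=R.T@np.linalg.inv(K)@[u,v,1]
    return o+d*(z-o[2])/d[2]
def pix(KM,p):
    K,M=KM;q=K@(M[:3,:3]@np.array(p)+M[:3,3]);return q[:2]/q[2]
def grab(name,fn):
    st=r.state();im=optics.get_image(name)
    cv2.imwrite('pics/'+fn,im[:,:,::-1]);return im,cam(name,st)
E
python3 - <<'E'
from h import *
print(r.state())
for n in('top','side'):
    im,km=grab(n,n+'0.png'); print(n,-km[1][:3,:3].T@km[1][:3,3],km[0][0,0], km[1][:3,:3].round(2).tolist())
E
```

```text
pics
{'clock': 0.0, 'joint_positions': array([-1.13892445,  0.46947254, -0.04860235,  1.53365528,  0.02409213,
        1.14099115, -0.08232311]), 'qd': array([-1.19828801e-03,  2.08577127e-03,  9.53609122e-05, -4.20249049e-04,
       -9.59224051e-05, -1.24858735e-04,  2.96582851e-04]), 'tau': array([-3.17513559e-04, -5.07988787e+01, -8.08856520e-02, -2.36152804e+01,
       -6.15107641e-02,  3.79556883e-02,  1.62804704e-04]), 'tool_pos': array([0.29985726, 0.60409141, 0.22149485]), 'tcp_rot': array([-7.17287836e-01, -3.05821385e+00,  2.98788110e-03]), 'ft_force': array([-0.36551211,  0.17297765,  0.05851521]), 'ft_torque': array([-0.02643513,  0.00514941,  0.01137745]), 'gripper_width': 0.08731477096721439}
top [ 0.38460698 -0.0230859   1.6527856 ] 517.1569368784595 [[0.01, -1.0, 0.0], [-0.99, -0.01, -0.11], [0.11, -0.0, -0.99]]
side [-0.41008681  0.8584133   1.22317338] 515.5563083947853 [[-0.68, -0.73, -0.01], [-0.46, 0.45, -0.77], [0.56, -0.52, -0.64]]
```

View pics/top0.png

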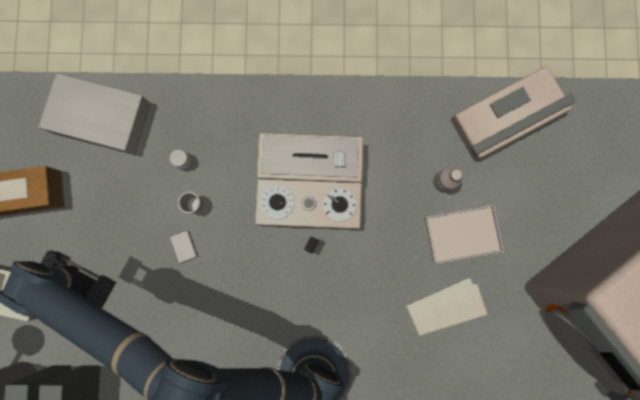

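View pics/side0.png

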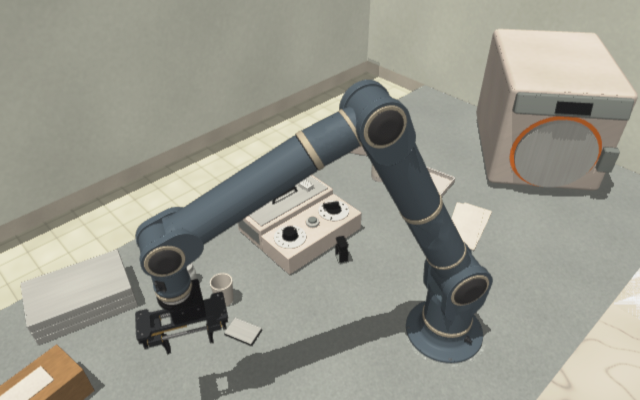

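Top view: the selector with pointer is at about (339,204), start button (309,203), thermostat (277,202), stamp (313,244) and the bur block on the lid (340,158).

Run:
```python
from h import *
im=cv2.imread('pics/top0.png');km=cam('top')
for n,u,v,z in[('sel',339.5,204,.084),('btn',309,203,.102),('th',277,202,.084),('stamp',315,240,.085),('bur',340,158,.124)]: print(n,ray(km,u,v,z).round(3))
a=im[120:265,240:380]
cv2.imwrite('pics/top0c.png',cv2.resize(a,None,fx=5,fy=4,interpolation=cv2.INTER_CUBIC)[:600])
```

```text
sel [ 0.518 -0.072  0.084]
btn [0.519 0.02  0.102]
th [0.522 0.118 0.084]
stamp [0.408 0.001 0.085]
bur [ 0.653 -0.072  0.124]
```

View pics/top0c.png

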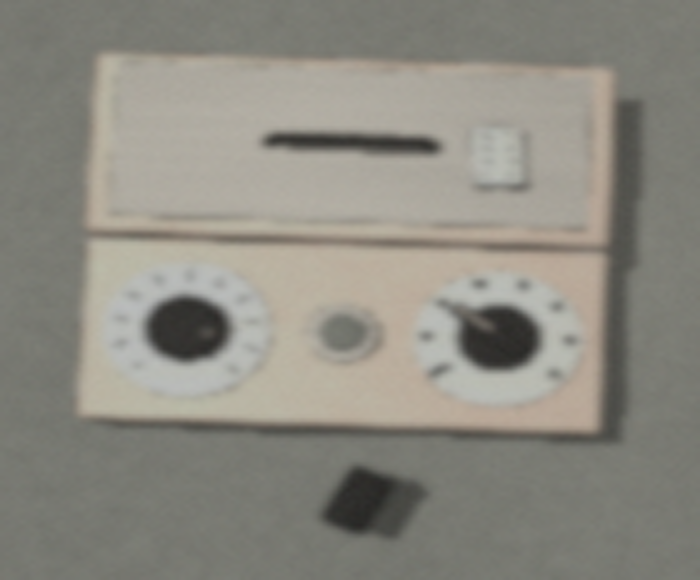

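```bash
python3 -m creep '[{"dx":0.02,"dy":-0.04,"dz":0.01},{"dx":0.03,"dy":-0.05,"dz":0.01},{"dx":0.03,"dy":-0.05,"turn":8.8},{"dx":0.03,"dy":-0.05,"turn":8.8},{"dx":0.03,"dy":-0.06,"turn":8.8},{"dx":0.03,"dy":-0.06},{"dx":0.01,"dy":-0.06},{"dy":-0.06},{"dy":-0.06},{"dy":-0.06}]' 0 20 && python3 -m creep '[{"dy":-0.04},{"dy":-0.03},{},{}]'
python3 - <<'E'
from h import *
im,km=grab('wrist','w1.png'); s=r.state();print(s['clock'],s['tool_pos'],s['tcp_rot'],s['gripper_width'],s['ft_force'])
for p in[(.518,-.072,.084),(.519,.02,.102)]:print(pix(km,p))
E
```

```text
invalid input
```

```bash
python3 -m creep '[{"dx":0.02,"dy":-0.04,"dz":0.01,"turn":0},{"dx":0.03,"dy":-0.05,"dz":0.01,"turn":0},{"dx":0.03,"dy":-0.05,"dz":0,"turn":8.8},{"dx":0.03,"dy":-0.05,"dz":0,"turn":8.8},{"dx":0.03,"dy":-0.05,"dz":0,"turn":8.8},{"dx":0.03,"dy":-0.05,"dz":0,"turn":0},{"dx":0.01,"dy":-0.06,"dz":0,"turn":0},{"dx":0,"dy":-0.06,"dz":0,"turn":0},{"dx":0,"dy":-0.06,"dz":0,"turn":0},{"dx":0,"dy":-0.06,"dz":0,"turn":0}]' 0 20 && python3 -m creep '[{"dx":0,"dy":-0.05,"dz":0,"turn":0},{"dx":0,"dy":-0.03,"dz":0,"turn":0},{"dx":0,"dy":0,"dz":0,"turn":0},{"dx":0,"dy":0,"dz":0,"turn":0}]'
python3 - <<'E'
from h import *
im,km=grab('wrist','w1.png'); s=r.state();print(s['clock'],s['tool_pos'],s['tcp_rot'],s['gripper_width'],s['ft_force'])
for p in[(.518,-.072,.084),(.519,.02,.102)]:print(pix(km,p))
E
```

```text
clock: 1.35
tool_pos: [0.4797, 0.0726, 0.2424]
tcp_rot: [0.0, -3.141, -0.0]
ft_force: [1.0, 0.2, -1.2]
gripper_width: 0.0021
clock: 1.85
tool_pos: [0.48, -0.0043, 0.2424]
tcp_rot: [0.002, -3.141, -0.001]
ft_force: [0.4, 0.6, 0.7]
gripper_width: 0.0004
1.9 [ 0.48004134 -0.00390492  0.24238342] [ 3.48035970e-03 -3.14112677e+00 -8.66146303e-04] 0.00032565393585669495 [0.17966692 0.30225735 0.80884207]
[248.5104571  213.68998356]
[343.91821699 221.54021677]
```

View pics/w1.png

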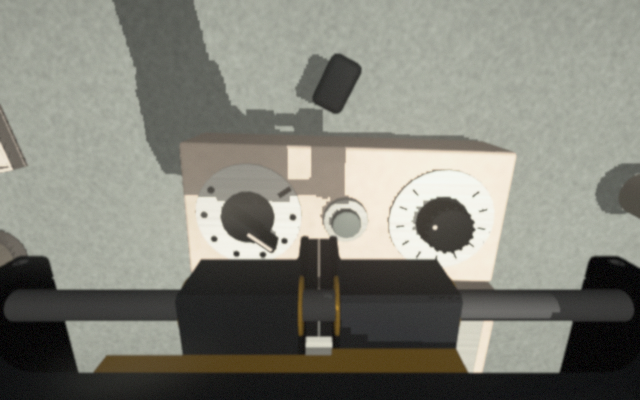

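Wrist view: selector plate centre about (248,214), pointer at dot two (nose near (272,250)); button (345,221); thermostat (445,225). Fitting the dial from its marks.

Run:
```python
from h import *
from scipy.optimize import least_squares
im=cv2.imread('pics/w1.png');km=cam('wrist')
g=cv2.cvtColor(im,6)
n=[1,3,4,5,6,7];P=[]
for k,(u,v) in zip(n,[(292,217),(263,254),(235,254),(213,240),(204,215),(211,190)]):
    w=g[v-7:v+8,u-7:u+8].astype(float);t=np.median(w);m=np.clip(t-25-w,0,None)
    yy,xx=np.mgrid[v-7:v+8,u-7:u+8];c=(m*xx).sum()/m.sum(),(m*yy).sum()/m.sum()
    P.append(ray(km,*c,.084)[:2]);print(k,np.round(c,1),P[-1].round(4))
P=np.array(P)
def f(x):
    a=np.radians(126-36*np.array(n))+x[2]
    return (P-x[:2]-.0435*np.c_[np.cos(a),np.sin(a)]).ravel()
s=least_squares(f,[.52,-.07,0],loss='soft_l1',f_scale=.001);x=s.x
print(x[:2],np.degrees(x[2]),(f(x)*1e3).round(1))
c,si=np.cos(x[2]),np.sin(x[2]);b=x[:2]+.095*np.array([-si,c]);print('btn pred',b, 'px',pix(km,[*b,.102]))
print('btn seen',ray(km,345,221,.102)); print('nose',ray(km,272,250,.118))
```

```text
1 [292.4 216.9] [ 0.5214 -0.0288]
3 [262.9 258.1] [ 0.5664 -0.0598]
4 [235.4 257.7] [ 0.566  -0.0878]
5 [213.7 238.5] [ 0.5446 -0.108 ]
6 [203.6 214.4] [ 0.519  -0.1155]
7 [210.4 189.5] [ 0.4935 -0.1066]
[ 0.52088916 -0.07216439] -2.16028737554681 [-1.1 -0.1  3.7  0.5  4.3 -0.7 -0.5  0.3 -0.3  0.1 -0.5 -0.2]
btn pred [0.5244702 0.0227681] px [346.31820451 226.96171986]
btn seen [0.51848917 0.0213885  0.102     ]
nose [ 0.54032872 -0.04524379  0.118     ]
```

```bash
python3 -m creep '[{"dx":0.02,"dy":-0.012,"dz":0,"turn":0},{"dx":0.02,"dy":-0.011,"dz":0,"turn":0},{"dx":0,"dy":0,"dz":-0.05,"turn":0},{"dx":0,"dy":0,"dz":-0.04,"turn":0},{"dx":0,"dy":0,"dz":-0.03,"turn":0},{"dx":0,"dy":0,"dz":-0.021,"turn":0},{"dx":0,"dy":0,"dz":0,"turn":0},{"dx":0,"dy":0,"dz":0,"turn":0}]'
python3 - <<'E'
from h import *
im,km=grab('wrist','w2.png'); s=r.state();print(s['clock'],s['tool_pos'],s['ft_force'])
im,km=grab('side','s2.png')
u,v=map(int,pix(km,(.52,-.05,.1)));print(u,v)
a=cv2.resize(im[v-50:v+50,u-60:u+60,::-1],None,fx=5,fy=5,interpolation=2)
cv2.imwrite('pics/s2c.png',a)
E
```

```text
clock: 2.9
tool_pos: [0.5209, -0.0275, 0.1023]
tcp_rot: [-0.002, 3.14, 0.001]
ft_force: [-0.6, 0.2, -0.4]
gripper_width: 0.0001
2.95 [ 0.52103712 -0.02775625  0.10257995] [-0.30221746  0.05618981  0.35652225]
327 209
```

View pics/w2.png

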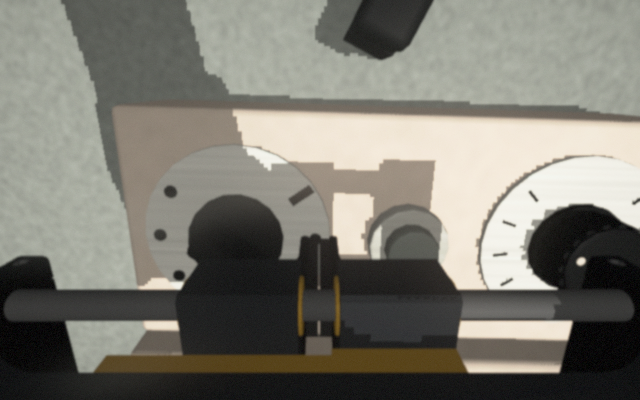

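No contact yet; the finger is beside the nose (button at (405,240), plate centre near (235,230), pointer hidden behind the gripper). Begin pushing.

```bash
python3 -m creep '[{"dx":0.002,"dy":-0.002,"dz":0,"turn":0},{"dx":0.002,"dy":-0.002,"dz":0,"turn":0},{"dx":0,"dy":0,"dz":0,"turn":0}]';python3 -m creep '[{"dx":0.002,"dy":-0.002,"dz":0,"turn":0},{"dx":0.002,"dy":-0.002,"dz":0,"turn":0},{"dx":0,"dy":0,"dz":0,"turn":0}]'
```

```text
clock: 3.38
tool_pos: [0.5244, -0.0327, 0.1018]
tcp_rot: [0.001, 3.141, 0.0]
ft_force: [-0.7, -0.1, -0.1]
gripper_width: 0.0004
clock: 3.75
tool_pos: [0.5282, -0.0359, 0.1015]
tcp_rot: [0.001, -3.142, -0.001]
ft_force: [-0.8, 3.4, 1.9]
gripper_width: 0.0001
```

View pics/s2c.png

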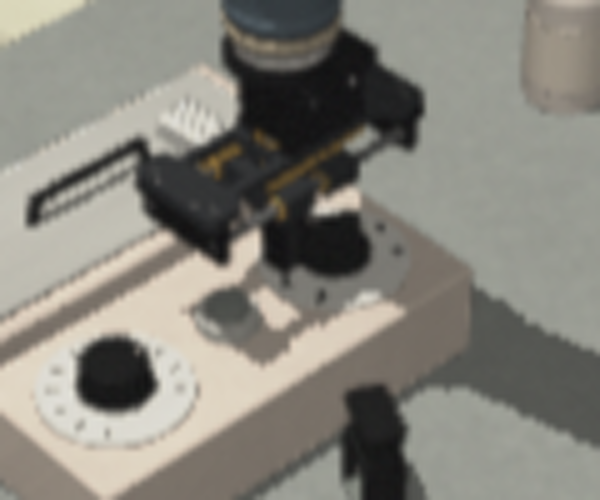

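Run:
```python
from h import *
km=cam('wrist');s=np.array(r.state()['tool_pos'])
for d in[(0,.015,0),(0,-.015,0),(-.0095,0,0),(.0095,0,0),(0,.015,.02),(0,-.015,.02)]:print(d,pix(km,s+d).round(1))
im=cv2.imread('pics/w2.png')[215:300,270:370];cv2.imwrite('pics/w2c.png',cv2.resize(im,None,fx=7,fy=7,interpolation=0))
```

```text
(0, 0.015, 0) [346.9 253.1]
(0, -0.015, 0) [288.4 253.2]
(-0.0095, 0, 0) [317.6 236.1]
(0.0095, 0, 0) [317.7 269.6]
(0, 0.015, 0.02) [350.4 273.3]
(0, -0.015, 0.02) [284.8 273.3]
```

View pics/w2c.png

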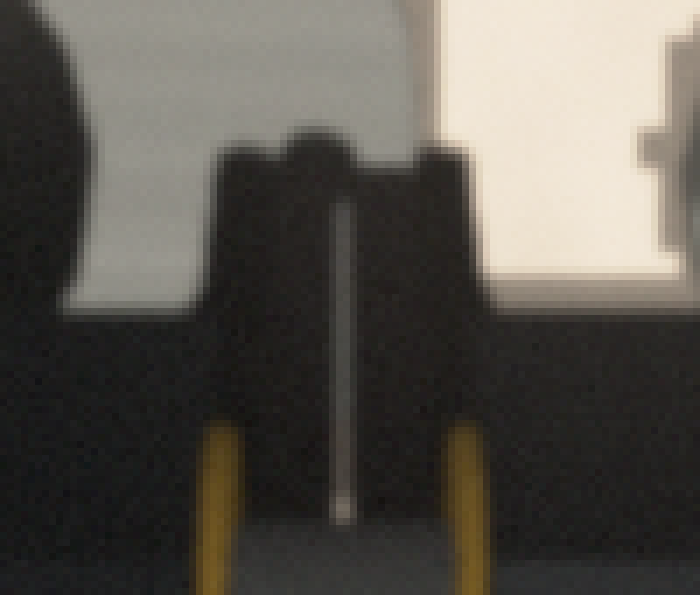

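```bash
python3 -m creep '[{"dx":0.001,"dy":-0.002,"dz":0,"turn":0},{"dx":0.001,"dy":-0.002,"dz":0,"turn":0},{"dx":0,"dy":0,"dz":0,"turn":0}]';python3 -m creep '[{"dx":0.001,"dy":-0.002,"dz":0,"turn":0},{"dx":0.001,"dy":-0.001,"dz":0,"turn":0},{"dx":0,"dy":0,"dz":0,"turn":0}]';python3 -m creep '[{"dx":0.0005,"dy":-0.001,"dz":0,"turn":0},{"dx":0,"dy":-0.001,"dz":0,"turn":0},{"dx":0,"dy":0,"dz":0,"turn":0}]'
```

```text
clock: 4.12
tool_pos: [0.5303, -0.0412, 0.1016]
tcp_rot: [0.001, 3.141, -0.001]
ft_force: [-0.9, -0.0, -0.0]
gripper_width: 0.0008
clock: 4.5
tool_pos: [0.5322, -0.044, 0.1016]
tcp_rot: [0.001, 3.141, -0.001]
ft_force: [0.3, -0.7, 0.3]
gripper_width: 0.0002
clock: 4.88
tool_pos: [0.5326, -0.0455, 0.1016]
tcp_rot: [-0.0, -3.142, 0.0]
ft_force: [0.3, -0.6, -0.7]
gripper_width: 0.0004
```

```bash
python3 -m creep '[{"dx":0.01,"dy":0,"dz":0,"turn":0},{"dx":0.01,"dy":0,"dz":0,"turn":0},{"dx":0,"dy":0,"dz":0,"turn":0}]';python3 -m creep '[{"dx":0,"dy":-0.002,"dz":0,"turn":0},{"dx":0,"dy":-0.002,"dz":0,"turn":0},{"dx":0,"dy":0,"dz":0,"turn":0}]';python3 -m creep '[{"dx":0,"dy":-0.001,"dz":0,"turn":0},{"dx":0,"dy":-0.001,"dz":0,"turn":0},{"dx":0,"dy":0,"dz":0,"turn":0}]'
```

```text
clock: 5.25
tool_pos: [0.5539, -0.0453, 0.1016]
tcp_rot: [-0.001, 3.141, -0.0]
ft_force: [0.4, 0.9, -1.0]
gripper_width: 0.0003
clock: 5.62
tool_pos: [0.5524, -0.0497, 0.1016]
tcp_rot: [-0.001, -3.141, 0.0]
ft_force: [0.7, 0.1, -0.1]
gripper_width: 0.0001
clock: 6.0
tool_pos: [0.5527, -0.0508, 0.1016]
tcp_rot: [-0.001, 3.142, 0.001]
ft_force: [-0.4, 1.1, -0.0]
gripper_width: 0.0005
```

```bash
for i in 1; do python3 -m creep '[{"dx":0,"dy":-0.001,"dz":0,"turn":0},{"dx":0,"dy":-0.001,"dz":0,"turn":0},{"dx":0,"dy":0,"dz":0,"turn":0}]'; done;python3 -m creep '[{"dx":0,"dy":-0.001,"dz":0,"turn":0},{"dx":0,"dy":-0.001,"dz":0,"turn":0},{"dx":0,"dy":0,"dz":0,"turn":0}]';python3 -m creep '[{"dx":0,"dy":-0.001,"dz":0,"turn":0},{"dx":0,"dy":-0.001,"dz":0,"turn":0},{"dx":0,"dy":0,"dz":0,"turn":0}]'
```

```text
clock: 6.38
tool_pos: [0.5533, -0.0532, 0.1017]
tcp_rot: [-0.0, 3.14, 0.0]
ft_force: [2.2, 3.1, -0.3]
gripper_width: 0.0006
clock: 6.75
tool_pos: [0.5523, -0.0561, 0.1016]
tcp_rot: [-0.001, -3.141, 0.001]
ft_force: [0.4, 1.2, 1.4]
gripper_width: 0.0004
clock: 7.12
tool_pos: [0.5522, -0.0579, 0.1015]
tcp_rot: [-0.001, -3.141, 0.001]
ft_force: [0.2, 0.2, 0.4]
gripper_width: 0.0004
```

```bash
python3 -m creep '[{"dx":0,"dy":-0.001,"dz":0,"turn":0},{"dx":0,"dy":-0.001,"dz":0,"turn":0},{"dx":0,"dy":0,"dz":0,"turn":0}]';python3 -m creep '[{"dx":0,"dy":-0.001,"dz":0,"turn":0},{"dx":0,"dy":-0.001,"dz":0,"turn":0},{"dx":0,"dy":0,"dz":0,"turn":0}]'
python3 - <<'E'
from h import *
im,km=grab('top','t3.png');a=im[165:245,255:365,::-1];cv2.imwrite('pics/t3c.png',cv2.resize(a,None,fx=6,fy=6,interpolation=2))
E
```

```text
clock: 7.5
tool_pos: [0.5523, -0.0598, 0.1015]
tcp_rot: [-0.001, -3.141, 0.0]
ft_force: [-0.4, -0.3, 0.1]
gripper_width: 0.0005
clock: 7.88
tool_pos: [0.5524, -0.0618, 0.1015]
tcp_rot: [-0.001, -3.141, 0.0]
ft_force: [-0.7, -0.6, -0.0]
gripper_width: 0.0004
```

View pics/t3c.png

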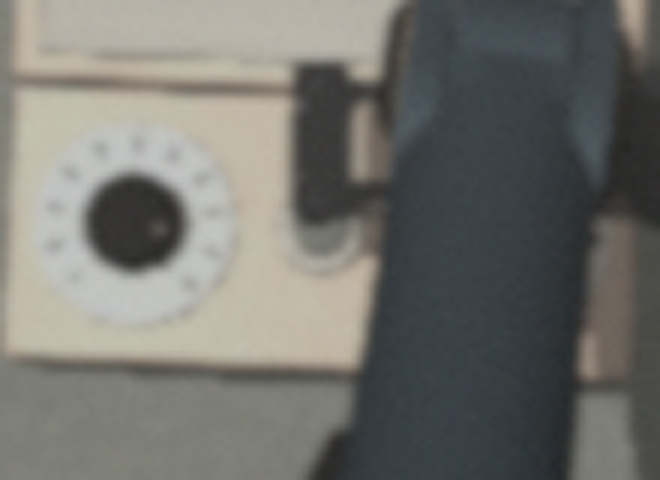

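The arm hides the dial from above, but the force record (rise, then free) fits two clicks. On to the third, stopping as soon as the force drops.

```bash
python3 -m creep '[{"dx":0,"dy":-0.002,"dz":0,"turn":0},{"dx":0,"dy":-0.002,"dz":0,"turn":0},{"dx":0,"dy":0,"dz":0,"turn":0}]';python3 -m creep '[{"dx":0,"dy":-0.001,"dz":0,"turn":0},{"dx":0,"dy":-0.001,"dz":0,"turn":0},{"dx":0,"dy":0,"dz":0,"turn":0}]';python3 -m creep '[{"dx":0,"dy":-0.001,"dz":0,"turn":0},{"dx":0,"dy":-0.001,"dz":0,"turn":0},{"dx":0,"dy":0,"dz":0,"turn":0}]'
```

```text
clock: 8.3
tool_pos: [0.5526, -0.0657, 0.1016]
tcp_rot: [-0.001, -3.142, 0.0]
ft_force: [0.2, 1.1, 0.9]
gripper_width: 0.0005
clock: 8.68
tool_pos: [0.5526, -0.0675, 0.1016]
tcp_rot: [-0.0, -3.142, -0.0]
ft_force: [0.4, -0.2, -0.5]
gripper_width: 0.0003
clock: 9.05
tool_pos: [0.5525, -0.0686, 0.1015]
tcp_rot: [0.001, -3.141, -0.002]
ft_force: [0.1, 2.3, 0.5]
gripper_width: 0.0002
```

Contact as predicted for dot four.

```bash
python3 -m creep '[{"dx":0,"dy":-0.001,"dz":0,"turn":0},{"dx":0,"dy":-0.001,"dz":0,"turn":0},{"dx":0,"dy":0,"dz":0,"turn":0}]';python3 -m creep '[{"dx":0,"dy":-0.001,"dz":0,"turn":0},{"dx":0,"dy":-0.001,"dz":0,"turn":0},{"dx":0,"dy":0,"dz":0,"turn":0}]';python3 -m creep '[{"dx":0,"dy":-0.001,"dz":0,"turn":0},{"dx":0,"dy":-0.0005,"dz":0,"turn":0},{"dx":0,"dy":0,"dz":0,"turn":0}]'
```

```text
clock: 9.43
tool_pos: [0.5524, -0.0715, 0.1015]
tcp_rot: [0.0, -3.141, 0.0]
ft_force: [-1.2, 3.3, -0.3]
gripper_width: 0.0008
clock: 9.8
tool_pos: [0.5528, -0.0743, 0.1017]
tcp_rot: [0.001, 3.141, -0.002]
ft_force: [0.7, 0.5, -0.5]
gripper_width: 0.0003
clock: 10.18
tool_pos: [0.5527, -0.0752, 0.1017]
tcp_rot: [0.0, 3.141, -0.001]
ft_force: [0.2, 0.7, 0.3]
gripper_width: 0.0008
```

```bash
python3 -m creep '[{"dx":0,"dy":-0.001,"dz":0,"turn":0},{"dx":0,"dy":-0.001,"dz":0,"turn":0},{"dx":0,"dy":0,"dz":0,"turn":0}]';python3 -m creep '[{"dx":0,"dy":0.008,"dz":0,"turn":0},{"dx":0,"dy":0,"dz":0.03,"turn":0},{"dx":0,"dy":0,"dz":0.05,"turn":0},{"dx":-0.03,"dy":0.02,"dz":0.05,"turn":0},{"dx":-0.04,"dy":0.03,"dz":0.02,"turn":0},{"dx":-0.01,"dy":0.02,"dz":0,"turn":0},{"dx":0,"dy":0,"dz":0,"turn":0},{"dx":0,"dy":0,"dz":0,"turn":0}]'
python3 - <<'E'
from h import *
im,km=grab('wrist','w4.png')
cv2.imwrite('pics/w4c.png',cv2.resize(im[130:290,160:420,::-1],None,fx=3,fy=3,interpolation=2))
for a in range(8):
    t=np.radians(126-36*a-1.5);print(a,pix(km,[.52+.0435*np.cos(t),-.072+.0435*np.sin(t),.084]).round())
print(pix(km,[.52,.022,.102]))
E
```

```text
clock: 10.55
tool_pos: [0.5526, -0.0774, 0.1016]
tcp_rot: [0.0, 3.142, -0.001]
ft_force: [-0.9, -0.7, -0.7]
gripper_width: 0.0002
clock: 11.55
tool_pos: [0.473, 0.0005, 0.2514]
tcp_rot: [-0.001, -3.142, 0.001]
ft_force: [-0.9, -0.9, -1.3]
gripper_width: 0.0005
0 [281. 196.]
1 [289. 220.]
2 [281. 243.]
3 [261. 256.]
4 [235. 255.]
5 [213. 241.]
6 [203. 218.]
7 [210. 194.]
[340.4569236  225.67165555]
```

View pics/w4c.png

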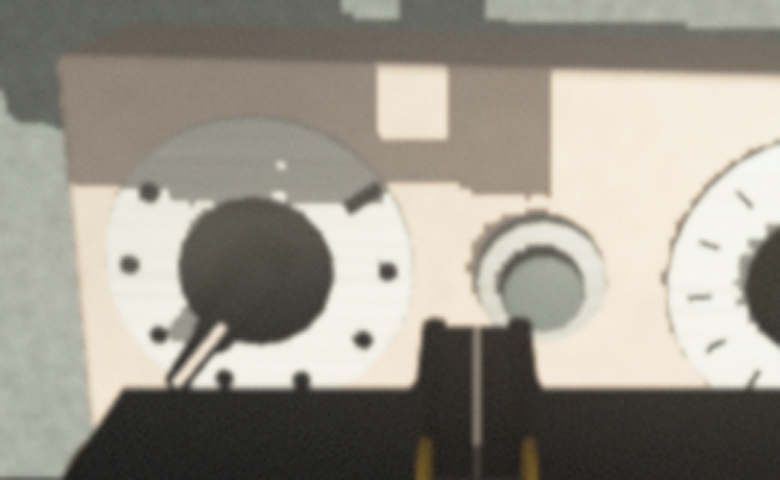

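Run:
```python
from h import *
km=cam('wrist')
for n in(4,4.5,5):
    t=np.radians(126-36*n-1.5)
    print(n,[((pix(km,[.52+R*np.cos(t),-.072+R*np.sin(t),.118])-[160,130])*3).round() for R in(.018,.036)])
print(((pix(km,[.52,.022,.102])-[160,130])*3).round(), ((ray(km,160+541/3,130+287/3,.102))).round(4))
```

```text
4 [array([223., 358.]), array([208., 407.])]
4.5 [array([206., 351.]), array([175., 392.])]
5 [array([192., 338.]), array([147., 368.])]
[542. 287.] [0.5199 0.0215 0.102 ]
```

Run:
```python
from h import *
im,km=grab('wrist','w5.png')
a0=cv2.imread('pics/w1.png');st=dict(tool_pos=[.48004,-.0039,.24238],tcp_rot=[.00348,-3.14113,-.00087])
cv2.imwrite('pics/cmp.png',np.hstack([cv2.resize(x[190:290,190:310],None,fx=3.3,fy=5,interpolation=2) for x in(a0,im[:,:,::-1])]))
for nm,k,pts in(('w1',cam('wrist',st),[(250,234),(272,250)]),('w5',km,[(160+222/3,130+327/3),(160+178/3,130+380/3)])):
    for z in(.112,.118):
        p=[ray(k,*q,z)[:2]for q in pts];d=p[1]-p[0]
        print(nm,z,np.round(p,4),np.degrees(np.arctan2(d[1],d[0])),[np.hypot(*(q-[.52,-.072])).round(4) for q in p])
```

```text
w1 0.112 [[ 0.5273 -0.0655]
 [ 0.5433 -0.0461]] 50.37965228999457 [np.float64(0.0098), np.float64(0.0348)]
w1 0.118 [[ 0.5246 -0.0642]
 [ 0.5403 -0.0452]] 50.37965228999462 [np.float64(0.0091), np.float64(0.0336)]
w5 0.112 [[ 0.5291 -0.079 ]
 [ 0.5475 -0.0944]] -39.91143447975418 [np.float64(0.0115), np.float64(0.0355)]
w5 0.118 [[ 0.5263 -0.0774]
 [ 0.5444 -0.0925]] -39.9114344797543 [np.float64(0.0083), np.float64(0.0319)]
```

View pics/cmp.png

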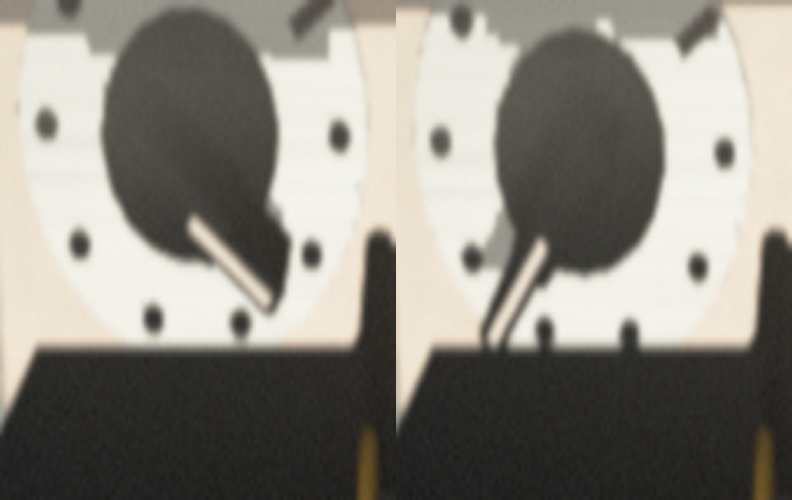

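The pointer stands at about -40°, i.e. about 4.55: just past half-way, not sprung yet. A little more push is needed.

```bash
python3 -m creep '[{"dx":0.04,"dy":-0.03,"dz":0,"turn":0},{"dx":0.04,"dy":-0.037,"dz":-0.02,"turn":0},{"dx":0,"dy":0,"dz":-0.05,"turn":0},{"dx":0,"dy":0,"dz":-0.05,"turn":0},{"dx":0,"dy":0,"dz":-0.03,"turn":0},{"dx":0,"dy":-0.005,"dz":0,"turn":0},{"dx":0,"dy":-0.004,"dz":0,"turn":0},{"dx":0,"dy":0,"dz":0,"turn":0},{"dx":0,"dy":0,"dz":0,"turn":0}]';python3 -m creep '[{"dx":0,"dy":-0.001,"dz":0,"turn":0},{"dx":0,"dy":-0.001,"dz":0,"turn":0},{"dx":0,"dy":0,"dz":0,"turn":0}]';python3 -m creep '[{"dx":0,"dy":-0.001,"dz":0,"turn":0},{"dx":0,"dy":-0.001,"dz":0,"turn":0},{"dx":0,"dy":0,"dz":0,"turn":0}]'
```

```text
clock: 12.78
tool_pos: [0.5534, -0.0749, 0.1028]
tcp_rot: [0.0, 3.139, 0.0]
ft_force: [-0.4, 0.5, -0.1]
gripper_width: 0.0005
clock: 13.15
tool_pos: [0.5526, -0.0769, 0.1016]
tcp_rot: [0.0, 3.142, 0.0]
ft_force: [-0.9, 0.6, -0.4]
gripper_width: 0.0009
clock: 13.52
tool_pos: [0.5526, -0.079, 0.1016]
tcp_rot: [-0.0, -3.142, 0.0]
ft_force: [-0.5, -0.1, 0.0]
gripper_width: 0.0006
```

```bash
python3 -m creep '[{"dx":0,"dy":-0.001,"dz":0,"turn":0},{"dx":0,"dy":0,"dz":0,"turn":0}]';python3 -m creep '[{"dx":0,"dy":-0.001,"dz":0,"turn":0},{"dx":0,"dy":0,"dz":0,"turn":0}]';python3 -m creep '[{"dx":0,"dy":-0.001,"dz":0,"turn":0},{"dx":0,"dy":0,"dz":0,"turn":0}]';python3 -m creep '[{"dx":0,"dy":-0.001,"dz":0,"turn":0},{"dx":0,"dy":0,"dz":0,"turn":0},{"dx":0,"dy":0,"dz":0,"turn":0}]'
```

```text
clock: 13.78
tool_pos: [0.5526, -0.08, 0.1016]
tcp_rot: [-0.0, -3.142, -0.0]
ft_force: [-0.5, 0.4, -0.2]
gripper_width: 0.0005
clock: 14.02
tool_pos: [0.5526, -0.081, 0.1016]
tcp_rot: [-0.0, -3.142, -0.0]
ft_force: [0.2, 0.2, 0.8]
gripper_width: 0.0004
clock: 14.28
tool_pos: [0.5526, -0.082, 0.1016]
tcp_rot: [-0.0, -3.142, -0.0]
ft_force: [0.2, -0.4, 0.4]
gripper_width: 0.0005
clock: 14.65
tool_pos: [0.5526, -0.0828, 0.1016]
tcp_rot: [-0.0, -3.142, -0.0]
ft_force: [0.4, 0.0, 0.4]
gripper_width: 0.0004
```

```bash
python3 -m creep '[{"dx":0,"dy":0.012,"dz":0,"turn":0},{"dx":0,"dy":0,"dz":0.03,"turn":0},{"dx":0,"dy":0,"dz":0.05,"turn":0},{"dx":-0.03,"dy":0.02,"dz":0.05,"turn":0},{"dx":-0.04,"dy":0.03,"dz":0.04,"turn":0},{"dx":-0.03,"dy":0.02,"dz":0,"turn":0},{"dx":0,"dy":0,"dz":0,"turn":0},{"dx":0,"dy":0,"dz":0,"turn":0}]'
cat > ang.py <<'E'
from h import *
def angle(g,km,C=(.52,-.072),z=.118):
    best=[];g=g.astype(np.float32)
    R=np.linspace(.012,.03,25)
    for n in np.arange(0,7.01,.05):
        t=np.radians(126-36*n-1.5);u=np.array([np.cos(t),np.sin(t)]);w=np.array([-u[1],u[0]])
        def m(o):
            P=np.array([pix(km,[*(np.array(C)+q*u+o*w),z]) for q in R],np.float32)
            return cv2.remap(g,P[None,:,0],P[None,:,1],1).mean()
        best.append((m(0)-max(m(.0028),m(-.0028)),round(n,2)))
    return sorted(best)[::-1][:4]
E
python3 - <<'E'
from ang import *
im,km=grab('wrist','w6.png')
S=lambda p:dict(tool_pos=p,tcp_rot=[0,-3.1415,0])
for nm,k in(('w1',cam('wrist',S([.48004,-.0039,.24238]))),('w4',cam('wrist',S([.473,.0005,.2514]))),('w6',km)):
    g=cv2.imread(f'pics/{nm}.png',0)
    for C in((.52,-.072),(.518,-.072),(.522,-.072)):print(nm,C,angle(g,k,C))
cv2.imwrite('pics/w6c.png',cv2.resize(im[130:310,160:420,::-1],None,fx=3,fy=3,interpolation=2))
E
```

```text
clock: 15.65
tool_pos: [0.4538, -0.0014, 0.2707]
tcp_rot: [-0.001, 3.141, 0.0]
ft_force: [1.0, 0.3, 1.2]
gripper_width: 0.0006
w1 (0.52, -0.072) [(np.float32(46.86238), np.float64(2.0)), (np.float32(38.182312), np.float64(2.05)), (np.float32(12.059189), np.float64(1.95)), (np.float32(11.827408), np.float64(2.1))]
w1 (0.518, -0.072) [(np.float32(34.236954), np.float64(2.15)), (np.float32(29.342422), np.float64(2.1)), (np.float32(21.274216), np.float64(2.2)), (np.float32(13.532181), np.float64(2.3))]
w1 (0.522, -0.072) [(np.float32(41.26245), np.float64(1.9)), (np.float32(22.004532), np.float64(1.85)), (np.float32(20.888748), np.float64(1.95)), (np.float32(11.482269), np.float64(5.85))]
w4 (0.52, -0.072) [(np.float32(96.284645), np.float64(4.6)), (np.float32(94.95235), np.float64(4.55)), (np.float32(40.414337), np.float64(4.5)), (np.float32(37.45883), np.float64(4.65))]
w4 (0.518, -0.072) [(np.float32(95.57149), np.float64(4.5)), (np.float32(82.24913), np.float64(4.45)), (np.float32(45.97351), np.float64(4.55)), (np.float32(31.86296), np.float64(4.4))]
w4 (0.522, -0.072) [(np.float32(90.24379), np.float64(4.65)), (np.float32(80.074684), np.float64(4.7)), (np.float32(44.80304), np.float64(4.6)), (np.float32(31.166962), np.float64(4.2))]
w6 (0.52, -0.072) [(np.float32(77.98308), np.float64(5.0)), (np.float32(75.88313), np.float64(5.05)), (np.float32(48.232025), np.float64(4.95)), (np.float32(33.350235), np.float64(5.1))]
w6 (0.518, -0.072) [(np.float32(73.0952), np.float64(4.9)), (np.float32(57.148056), np.float64(4.95)), (np.float32(55.719803), np.float64(4.85)), (np.float32(16.968124), np.float64(4.8))]
w6 (0.522, -0.072) [(np.float32(67.33501), np.float64(5.15)), (np.float32(56.175507), np.float64(5.1)), (np.float32(44.859375), np.float64(5.2)), (np.float32(11.458893), np.float64(1.85))]
```

View pics/w6c.png

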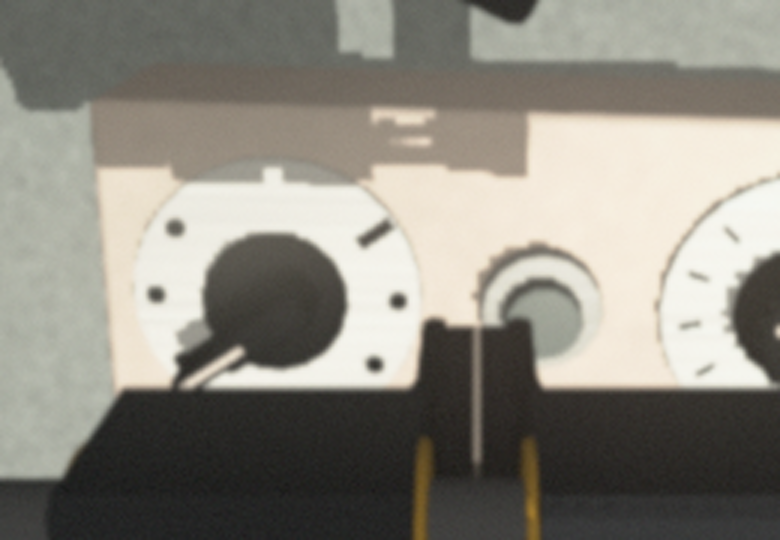

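The pointer line reads 5.0 (pointer in the picture running (245,350)→(180,388), aimed at dot five). Now the button at (0.520, 0.0215), top near z = 0.102.

```bash
python3 -m creep '[{"dx":0.033,"dy":0.012,"dz":-0.02,"turn":0},{"dx":0.033,"dy":0.011,"dz":-0.03,"turn":0},{"dx":0,"dy":0,"dz":-0.05,"turn":0},{"dx":0,"dy":0,"dz":-0.04,"turn":0},{"dx":0,"dy":0,"dz":-0.021,"turn":0},{"dx":0,"dy":0,"dz":0,"turn":0},{"dx":0,"dy":0,"dz":0,"turn":0}]';python3 -m creep '[{"dx":0,"dy":0,"dz":-0.003,"turn":0},{"dx":0,"dy":0,"dz":-0.003,"turn":0},{"dx":0,"dy":0,"dz":-0.002,"turn":0},{"dx":0,"dy":0,"dz":0,"turn":0}]';python3 -m creep '[{"dx":0,"dy":0,"dz":-0.002,"turn":0},{"dx":0,"dy":0,"dz":-0.002,"turn":0},{"dx":0,"dy":0,"dz":-0.001,"turn":0},{"dx":0,"dy":0,"dz":0,"turn":0}]'
```

```text
clock: 16.58
tool_pos: [0.5206, 0.021, 0.1101]
tcp_rot: [0.001, 3.141, -0.0]
ft_force: [-0.1, 0.0, -0.7]
gripper_width: 0.0005
clock: 17.08
tool_pos: [0.5197, 0.0214, 0.1018]
tcp_rot: [0.0, 3.141, 0.0]
ft_force: [-0.2, 0.1, 2.9]
gripper_width: 0.0005
clock: 17.58
tool_pos: [0.5197, 0.0215, 0.0968]
tcp_rot: [-0.0, 3.141, 0.0]
ft_force: [-1.6, 0.0, 4.8]
gripper_width: 0.0003
```

```bash
python3 -m creep '[{"dx":0,"dy":0,"dz":-0.001,"turn":0},{"dx":0,"dy":0,"dz":0,"turn":0}]';python3 -m creep '[{"dx":0,"dy":0,"dz":-0.001,"turn":0},{"dx":0,"dy":0,"dz":0,"turn":0},{"dx":0,"dy":0,"dz":0,"turn":0}]'
```

```text
clock: 17.82
tool_pos: [0.5198, 0.0215, 0.0964]
tcp_rot: [0.0, 3.141, 0.0]
ft_force: [-1.6, -0.2, 8.9]
gripper_width: 0.0009
clock: 18.2
tool_pos: [0.5198, 0.0215, 0.0962]
tcp_rot: [0.0, 3.141, 0.001]
ft_force: [-4.8, -0.2, 15.7]
gripper_width: 0.0003
```

Force climbs steeply with the TCP stalled at 0.0962, so the button is at its stop. Release and check.

```bash
python3 -m creep '[{"dx":0,"dy":0,"dz":0.004,"turn":0},{"dx":0,"dy":0,"dz":0.01,"turn":0},{"dx":0,"dy":0,"dz":0.05,"turn":0},{"dx":-0.03,"dy":-0.01,"dz":0.06,"turn":0},{"dx":-0.037,"dy":-0.012,"dz":0.053,"turn":0},{"dx":0,"dy":0,"dz":0,"turn":0},{"dx":0,"dy":0,"dz":0,"turn":0},{"dx":0,"dy":0,"dz":0,"turn":0}]'
python3 - <<'E'
from ang import *
im,km=grab('wrist','w7.png');g=cv2.cvtColor(im,7);print(angle(g,km))
a=im[100:300,130:530,::-1];b=cv2.imread('pics/w6.png')[100:300,130:530]
cv2.imwrite('pics/fin.png',np.vstack([cv2.resize(x,None,fx=1.5,fy=1.5,interpolation=2) for x in(b,a)]))
t0=cv2.imread('pics/top0.png',0).astype(int);t,_=grab('top','t7.png');t=cv2.cvtColor(t,7).astype(int)
d=np.abs(t-t0)
for n,(u,v) in dict(stamp=(313,244),bur=(340,158),therm=(277,202),beaker=(190,203),jar=(179,158),bottle=(449,180),tray=(463,234),ink=(182,247)).items():print(n,d[v-12:v+13,u-12:u+13].mean().round(1))
E
```

```text
clock: 19.2
tool_pos: [0.4563, 0.0011, 0.2627]
tcp_rot: [0.001, -3.138, 0.001]
ft_force: [-0.2, 0.4, -0.5]
gripper_width: 0.0007
[(np.float32(92.98668), np.float64(5.0)), (np.float32(84.51582), np.float64(5.05)), (np.float32(44.842896), np.float64(4.95)), (np.float32(43.841476), np.float64(5.1))]
stamp 35.2
bur 5.3
therm 24.2
beaker 4.1
jar 4.6
bottle 4.2
tray 6.0
ink 5.6
```

View pics/fin.png

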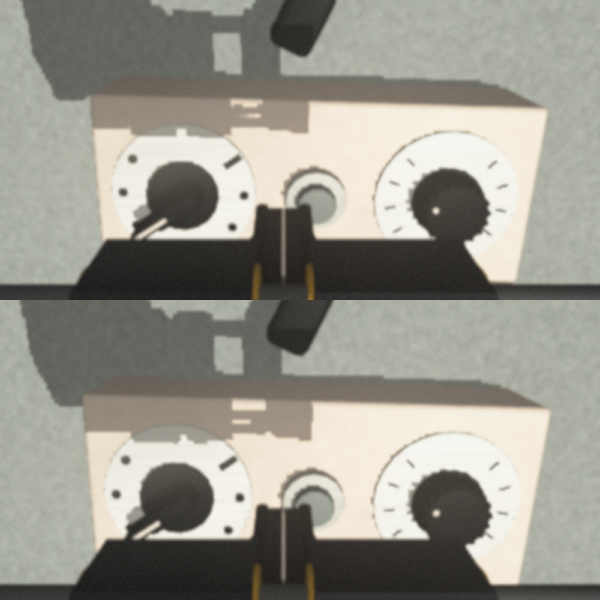

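Before and after match: the selector is on five, the button is back up, and the thermostat mark is unmoved. Handing in.

```bash
python3 -c "
from cell import r
print(r.close_job())"
```

```text
the job is handed in; nothing more can be done
None
```

The selector is on dot five, and the start button was then pressed fully down and let go. I handed the job in at about 19 s.

- **Selector:** I pushed it with the closed fingertips from dot two to dot five, never gripping it. After my first try at the third click, a look showed the pointer between marks, at about 4.55–4.6. I went back in with the fingertip, felt no clear contact force, and the next look read 5.0. It still read 5.0 after the button press. That is a camera reading, good to about 0.1 of a click; it fits resting in the click, but I could not feel that directly.
- **Start button:** I pressed until the fingertip stalled at z ≈ 0.096 m, with the force rising from 5 N to about 16 N, so it was at its stop. After the release it looks fully up in the wrist image.
- **Everything else:** the thermostat mark is unchanged in the wrist image. The bur block, beaker, jar, cleaner, tray and ink pad show almost no change from the first overhead picture.
- **Check that disagreed:** the overhead comparison showed a large difference at the stamp and the thermostat, most likely because the arm was in that view. I never went near the stamp, and what the wrist camera shows of it looks undisturbed, but I did not measure its position afterwards.

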